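# Refit the wheel and its snap clip on a cleaning robot's drive unit

### The arm

A 6-joint arm with a two-finger parallel gripper is mounted at the origin on the work surface. World frame = base frame: x ahead of the robot, y to its left, z up, the work surface at z = 0. Lengths are in m, angles in rad, forces in N, time in s.
With the tool pointing down it reaches from about 0.425 to 0.95 m from the base axis. Payload 3.5 kg.
Tool frame: the origin (TCP) lies on the centre line of the jaws, within the pads' length; the fingertips stand 14 mm ahead of it and the grasp point (between the pads) lies 5 mm behind it (robot.tip_extent is the distance from the TCP to the fingertips, in m); z points along the fingers, y is the direction in which the jaws open and shut (so a half turn about z gives the same grasp; the last joint's range is limited). The gripper opens to 85 mm and grips with 20 to 120 N. Pads are 22 mm wide; open, the fingers measure 114 mm over their backs; the gripper's body (76 mm by 85 mm) begins 54 mm behind the grasp point. The pads swing forward as they close: fully open they stand 13 mm farther back than shut.
Start: joints at [-1.428, 0.286, 1.577, -0, 1.279, -0.15], TCP at [0.195, -0.646, 0.245] pointing down, gripper open.
Joint ranges: [-2.77, 2.77], [-0.9, 2.22], [0.21, 2.48], [-1.53, 4.67], [0.24, 2.81], [-2.84, 2.84]. Speed limits (rad/s): [2.79, 2.79, 3.14, 3.14, 3.14, 3.14].

### API

Orientations are given as a unit quaternion [w, x, y, z].
In Python, from workcell import robot gives the robot as it stands. The module is installed in compiled form; this text tells all that it offers.
- The arm moves only by the tool drive_tool, never from a script. Its argument "motion" is text: rows parted by semicolons, each of 5 numbers parted by spaces: the finger opening in mm, from 0 to 85.4, then the shift along the world's x, y, z in units of 40 mm (1.0 is 40 mm), then the turn about the world's z in units of 8 degrees (1.0 is 8 degrees). A call has 1 to 8 rows; each row shifts and turns the commanded pose from where the row before left it; what a row does not reach is not made up. A row lasts 1/10 s, in which the tool goes at most 50 mm and 8.59 degrees, less where a joint would pass 70% of its speed; a pose out of reach is approached as far as the arm can. A call is refused whole if a number of a shift passes 1 or a number of a turn 1, either way. A call with a gripper value outside its range is refused whole. The fingers move at their own pace and stop on an object; the grip force is fixed at half the most. Time passes only in rows, so rows that do not move let the fingers close. It gives the time, the measured TCP pose, the force and the opening at its end, in the units of the state.
- robot.sense(): the state, without advancing time (a new reading comes with each control period).
- robot.capture(name): name is "scene" or "side" or "wrist"; returns a dict with "frame" (384x512x3 uint8, red, green, blue), "vertical_fov" (degrees; the focal length in pixels is half the picture's height over the tangent of half this angle, whatever the lens; pixels are square), "cx", "cy" (the principal point, pixels), "R" (3x3) and "t" (3): a world point X has camera coordinates R X + t. Camera axes: x right, y down, z forward; pixel columns grow to the right and rows downward; lengths in m; the calibration is good to about 2 mm. The wrist camera is an equidistant fisheye: a pixel r from the principal point sees the ray r / f radians off the axis. A picture is of the moment at which its call begins. There is no depth.
- robot.job_done(): hands the job in, once; it reports no verdict.
The state is a dict: "clock": time; "joint_pos": joint angles; "joint_vel": joint speeds; "effort": joint torques, N m; "tool_pos": TCP position; "ee_rot": TCP orientation; "ft_force": force on the tool from outside, world axes, zero at the start; "wrist_torque": the same for the moment, N m; "width": opening from 0.0 (shut) to 1.0 (fully open).
Only numpy, scipy, OpenCV 4.12 (cv2) and the standard library are available. Lean on these libraries where they do the work, as an engineer would, in place of code of your own. Each camera call takes 0.05 s, during which the arm holds its last target.

### The job

On the repair bench, the wheel of the drive unit in the vise stands too high on its axle and covers the clip groove: press it down until it sits home on its shoulder. Then take the black snap clip and push it sideways, flat over the hub face, into the axle's groove until it snaps fully home, gently enough not to strain it, and let go. Leave the other things on the bench where they are.

Things in the scene. Friction and masses are not known exactly. Their poses are not given: they have to be found in the camera images.
- unit: Drive unit, fixed: gearbox 104 x 84 mm with a motor can out of its +x side, in a low vise (bed 170 x 100 mm, screw handle on the -x side); only axle and wheel rise over 70 mm. Origin: on the table under the upright axle. How far the axle (16 mm thick) stands out differs from unit to unit by up to 8 mm either way and is not measured; it does not give. So feel for the hub face by touch.
- axle_foot (a point): Point on the axle's line in the top of the black boss, 70 mm over the table. Heights above it at the middle axle setting (all shift together, up to 8 mm up or down): shoulder 12 mm, hub face of the wheel when home 46, groove (neck 12 mm thick) up to 53, head of the axle (16 mm thick) up to its tip at 70. So 7 mm are free between hub face and head. The clip may come from any side.
- wheel (a joint): Height of the wheel above its shoulder, m: 0 is home; it starts 7 to 12 mm up. Tyre 90 mm across; flat aluminium hub face 60 mm across, 5 mm above the tyre, 34 mm above the shoulder when home. The wheel slides stiffly on the axle (about 9 N of push), does not turn, stays where it is left and stops hard when home. Press on the hub face, beside or astride the axle.
- clip_grip (a point): Centre of the clip's thumb tab, half-way up it, 19 mm above the clip's underside. The tab stands on the clip's back: 18 mm long in x, 10 mm thick in y, 30 mm tall, its top 34 mm above the underside. Axes: x from the tab to the open mouth, the way the clip is pushed onto the axle; z up.
- clip_seat (a point): Centre of the clip's round seat, half-way up its 5 mm thickness, 27 mm ahead (+x) of the tab's centre; same axes. The jaws' ends reach 12 mm farther ahead. Fully home, this point lies on the axle's line.
- clip: The black nylon C-shaped snap clip, lying flat, tab up: 48 mm long, 26 mm wide, 5 mm thick, 18 g; origin under its seat. Its sprung jaws meet the groove's neck 12 mm before home and need 7 to 12 N to open over it; then it jumps home and stops hard on its back. They cannot open over the axle's full thickness. More than 20 N between clip and drive unit strains the clip.
- bitcase: Open white case of screwdriver bits, 125 x 185 mm, 24 mm high; origin under its centre. To be left alone.
- screwdriver: Red screwdriver lying, 190 mm; origin under its middle. To be left alone.
- stripper: Black wire stripper lying, 185 mm; origin under its middle. To be left alone.
- knife: Red and black cutter knife lying, 155 mm; origin under its middle. To be left alone.
- spacer: Plain closed steel spacer ring, 30 mm across, 6 mm thick; origin under its centre. To be left alone.
- hubcap: Grey domed hub cap, 54 mm across, 13 mm high; origin under its centre. To be left alone.
Mind the look-alikes: they are no part of the job. Several things have the shape of the clip; the one meant has the colours described above.

How it is judged:
On the way, in this order (a step that is already met when the one before it is completed fails the run):
1. the wheel is pressed home on its shoulder, within 1.5 mm (value of joint wheel below 0.0015 m), for 0.2 s.
2. the clip has snapped onto the axle in the groove (horizontal distance between clip_seat and axle_foot below 0.0025 m and z of clip_seat in the frame of axle_foot between 0.0385 and 0.0608 m), for 0.2 s.
At the end, for the whole second after the job is handed in: The wheel is home (within 1.5 mm of its shoulder); the clip is snapped into the axle's groove on top of the hub face, its seat within 2.5 mm of the axle's line, level within 7 degrees, released and at rest (all of step 2 and value of joint wheel below 0.0015 m and angle between clip_seat's own z axis and vertical below 0.12 rad and linear speed of clip below 0.01 m/s); the robot touches nothing.
It fails at once if the clip bears on the drive unit with more than 20 N (contact force between clip and unit above 20 N).
It fails at once if another thing on the bench is moved by more than 20 mm (distance of any of bitcase, screwdriver, stripper, knife, spacer, hubcap from where it was at the start of the episode above 0.02 m).
It also fails if it takes over 51 s, if anything falls off the work surface, if the arm or the gripper's body presses on something with over 40 N, if the wrist force passes 120 N, or if a joint passes its speed limit or range.

## Working session

There is one attempt and no reset: what is moved stays moved. The work goes in short steps, Python scripts to look and compute and a tool call to move; the robot and the scene stay as the last step left them, time stands still between calls to the robot, and variables do not carry over. Pictures are saved under pics/ and viewed, and the job is handed in when it is done.

Besides the shell and the picture viewer there is one more tool, called after "Request:" as name(argument=value, ...), one argument or row to a line, values as JSON. drive_tool: Moves the arm, as the interface text tells. Its arguments: {"type":"object","properties":{"motion":{"type":"string"}},"required":["motion"]}

```bash
mkdir -p pics
cat > h.py <<'E'
import numpy as np, cv2
from workcell import robot
def cap(n,fn=None):
    c=robot.capture(n)
    if fn: cv2.imwrite('pics/'+fn,c['frame'][:,:,::-1])
    c['R']=np.array(c['R']);c['t']=np.array(c['t']);c['f']=192/np.tan(np.radians(c['vertical_fov'])/2);return c
def ray(c,u,v,fish=False):
    x=(u-c['cx']);y=(v-c['cy'])
    if fish:
        r=np.hypot(x,y);th=r/c['f'];d=np.array([x/r*np.sin(th),y/r*np.sin(th),np.cos(th)]) if r>0 else np.array([0,0,1.])
    else: d=np.array([x/c['f'],y/c['f'],1])
    d=c['R'].T@d; return -c['R'].T@c['t'], d/np.linalg.norm(d)
def plane(c,u,v,z,fish=False):
    o,d=ray(c,u,v,fish); return o+d*(z-o[2])/d[2]
def tri(L):
    A=np.zeros((3,3));b=np.zeros(3)
    for o,d in L:
        P=np.eye(3)-np.outer(d,d);A+=P;b+=P@o
    X=np.linalg.solve(A,b);return X,[np.linalg.norm((np.eye(3)-np.outer(d,d))@(X-o)) for o,d in L]
def proj(c,X,fish=False):
    p=c['R']@np.array(X)+c['t']
    if fish:
        r=np.hypot(p[0],p[1]);th=np.arctan2(r,p[2]);return c['cx']+c['f']*th*p[0]/r,c['cy']+c['f']*th*p[1]/r
    return c['cx']+c['f']*p[0]/p[2],c['cy']+c['f']*p[1]/p[2]
E
python3 - <<'E'
from h import *
import pickle
C={}
for n in("scene","side","wrist"):
    C[n]=cap(n,n+'0.png');print(n,C[n]['f'],-C[n]['R'].T@C[n]['t'])
pickle.dump(C,open('c0.pkl','wb'))
s=robot.sense();print(s)
E
```

```text
scene 417.5301697438267 [ 1.25916685 -0.37508676  0.84525831]
side 427.53766052889364 [ 0.2786091  -0.70406823  0.6589677 ]
wrist 297.3186396354542 [ 0.27403263 -0.62248456  0.37230443]
{'clock': 0.15, 'joint_pos': array([-1.42799686e+00,  2.87020405e-01,  1.57784887e+00, -1.96531662e-05,
        1.27858894e+00, -1.50008489e-01]), 'joint_vel': array([-4.47128441e-05, -9.33036606e-04, -4.62895464e-03, -1.05071492e-03,
        4.30615275e-04, -8.53303945e-04]), 'effort': array([ 7.71434734e-04, -4.06604719e+01, -2.93142235e+01, -1.62891838e-04,
        3.96451753e-03, -2.62026688e-06]), 'tool_pos': array([ 0.19478177, -0.64577756,  0.24422166]), 'ee_rot': array([-9.32809214e-04,  9.89301222e-01,  1.45884278e-01, -6.04511945e-06]), 'ft_force': array([-0.01786679,  0.06896417, -0.6556999 ]), 'wrist_torque': array([ 0.00394355,  0.00405639, -0.0180544 ]), 'width': 1.0029503484951776}
```

View pics/scene0.png

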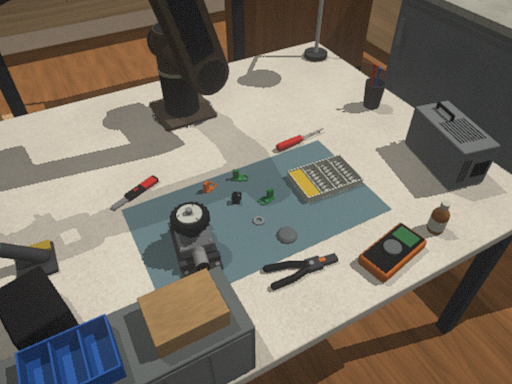

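View pics/side0.png

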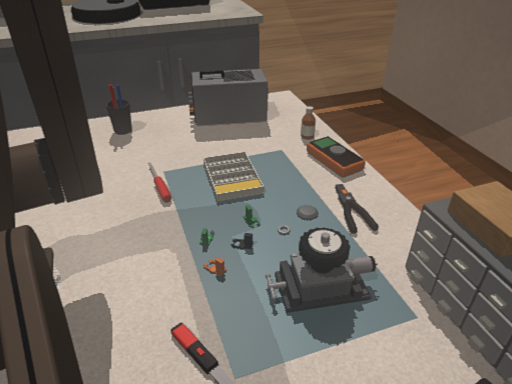

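View pics/wrist0.png

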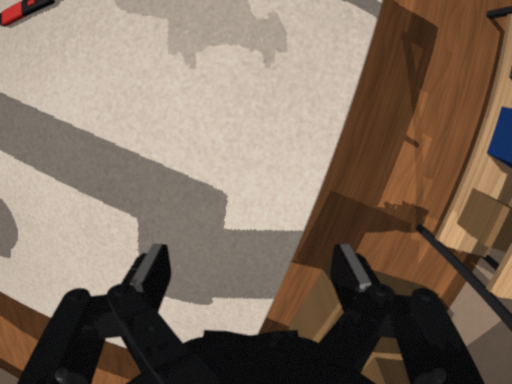

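Clip look-alikes (scene pixels): orange (208,185), green (238,176), green (268,196), black (236,197). The spacer is at (258,220). The black one at (236,197), side view (247,241), fits the description; I'll check it in close crops.

Run:
```python
import cv2,numpy as np
a=cv2.imread('pics/scene0.png')[165:225,195:285];b=cv2.imread('pics/side0.png')[195:285,195:275]
a=cv2.resize(a,None,fx=8,fy=8,interpolation=2)[:480,:720];b=cv2.resize(b,None,fx=6,fy=6,interpolation=2)
cv2.imwrite('pics/cropa.png',a);cv2.imwrite('pics/cropb.png',b)
c=cv2.imread('pics/scene0.png')[190:280,150:240];d=cv2.imread('pics/side0.png')[215:315,265:385]
o=np.zeros((540,800,3),np.uint8);x=cv2.resize(c,(380,380),interpolation=2);o[:380,:380]=x;x=cv2.resize(d,(420,350),interpolation=2);o[:350,380:]=x
cv2.imwrite('pics/cropc.png',o)
```

```text
(no output)
```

View pics/cropa.png

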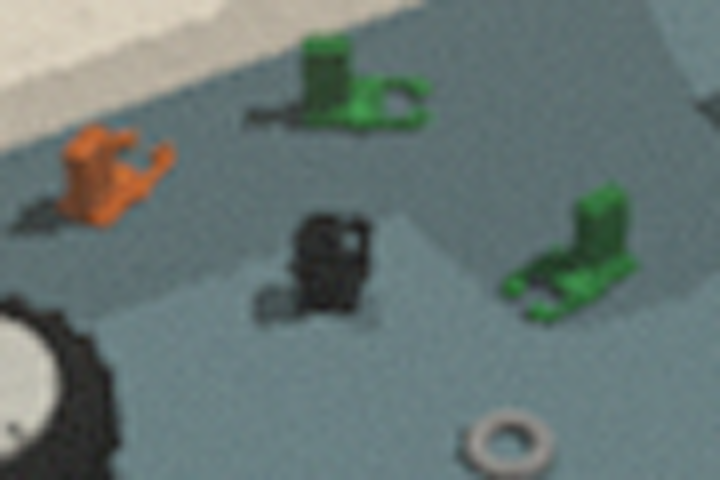

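View pics/cropb.png

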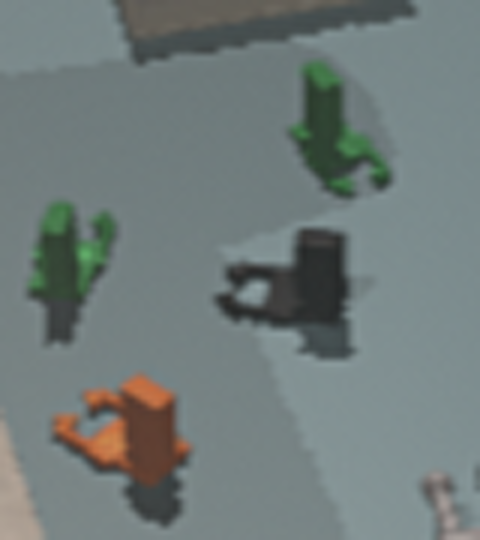

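View pics/cropc.png

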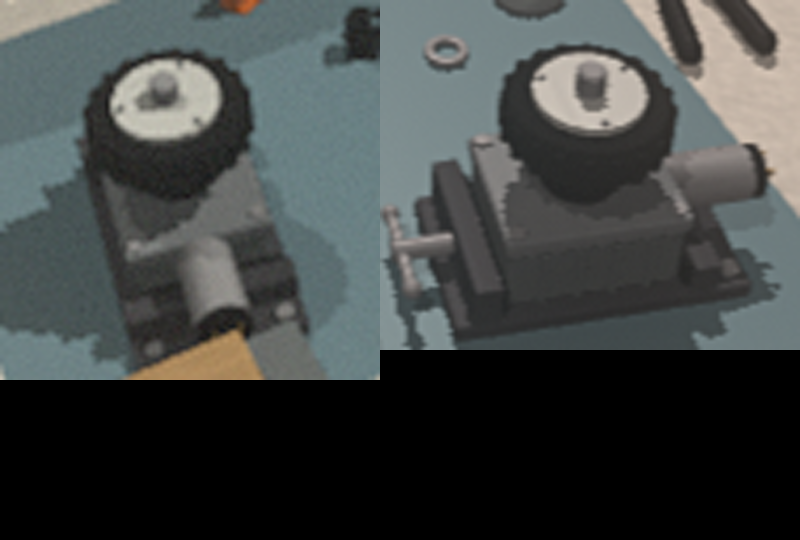

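Run:
```python
from h import *
import pickle
C=pickle.load(open('c0.pkl','rb'))
S,D=C['scene'],C['side']
print('axle tip',tri([ray(S,188.6,207.8),ray(D,325.6,233.9)]))
print('tabtop',tri([ray(S,236.2,192.5),ray(D,248.5,234.5)]), plane(D,248.5,234.5,.034))
f=lambda u,v,z=.003:plane(D,195+u/6,195+v/6,z)
print('jaws',f(235,270),f(222,303)); print('hole',f(255,291),'back end',f(340,310))
for n,(u,v) in dict(or_=(220,267),g1=(205,237),g2=(249,213),spacer=(284,229),cap=(307,212)).items(): print(n,plane(D,u,v,.02)[:2].round(3))
```

```text
axle tip (array([ 0.59764007, -0.19866967,  0.1433464 ]), [np.float64(0.0005405873559954842), np.float64(0.0005405873559955133)])
tabtop (array([ 0.50486891, -0.03479334,  0.03424661]), [np.float64(0.0017583528669404358), np.float64(0.0017583528669404263)]) [ 0.50517698 -0.03692933  0.034     ]
jaws [ 0.47970111 -0.01053122  0.003     ] [ 0.46965925 -0.02620361  0.003     ]
hole [ 0.48323054 -0.02413531  0.003     ] back end [ 0.50972165 -0.04460974  0.003     ]
or_ [ 0.422 -0.097]
g1 [0.416 0.003]
g2 [0.537 0.05 ]
spacer [ 0.593 -0.032]
cap [0.669 0.007]
```

Black clip checked in the crops: tab near (0.505,-0.036), mouth pointing to about 150°. The axle is at (0.598,-0.199) with its tip near z 0.143. Next I check that the path is clear of the furniture.

Run:
```python
from h import *
import pickle
C=pickle.load(open('c0.pkl','rb'))
S,D=C['scene'],C['side']
for n,(u,v) in dict(cabTL=(137,298),block=(185,305),black=(60,270),blue=(70,350),lamp=(45,250)).items(): print(n,[plane(S,u,v,z)[:2].round(2) for z in(0,.2,.3)])
print([proj(S,p) for p in([.195,-.646,.23],[.4,-.42,.23],[.6,-.2,.23])])
print('block',tri([ray(S,142,295),ray(D,455,192)]),tri([ray(S,205,275),ray(D,478,188)]))
```

```text
cabTL [array([ 0.67, -0.37]), array([ 0.81, -0.37]), array([ 0.88, -0.37])]
block [array([ 0.74, -0.28]), array([ 0.86, -0.3 ]), array([ 0.93, -0.32])]
black [array([ 0.51, -0.51]), array([ 0.68, -0.48]), array([ 0.77, -0.46])]
blue [array([ 0.72, -0.53]), array([ 0.85, -0.49]), array([ 0.91, -0.48])]
lamp [array([ 0.42, -0.54]), array([ 0.62, -0.5 ]), array([ 0.72, -0.48])]
[(np.float64(-52.653650514766014), np.float64(141.63251709560325)), (np.float64(60.8382622390165), np.float64(160.657733254063)), (np.float64(183.58998819159848), np.float64(181.34463197791126))]
block (array([ 0.80024957, -0.32334459,  0.23400377]), [np.float64(0.048497873648082904), np.float64(0.04849787364808298)]) (array([ 0.84815898, -0.26074647,  0.2311671 ]), [np.float64(0.005422139907565342), np.float64(0.005422139907565398)])
```

Request:
drive_tool(
  motion="24 0.63 0.70 0.1 1;24 0.63 0.70 0.1 1;24 0.63 0.70 0.1 1;24 0.63 0.70 0.1 1;24 0.63 0.70 0.1 1;24 0.63 0.70 0.1 1;24 0.63 0.70 0.1 1;24 0.63 0.70 0.1 1",
)

```text
clock: 0.95
tool_pos: [0.3972, -0.4208, 0.2771]
ee_rot: [-0.0, 0.76, 0.65, 0.0]
ft_force: [-0.2, -0.8, -0.2]
width: 0.28
```

Request:
drive_tool(
  motion="24 0.6 0.70 0 1;24 0.6 0.70 0 1;24 0.6 0.70 0 1;24 0.6 0.70 0 1;24 0.6 0.70 0 1;24 0.6 0.70 0 1;24 0.6 0.70 0 1;24 0.6 0.50 0 1",
)

```text
clock: 1.75
tool_pos: [0.5891, -0.2043, 0.277]
ee_rot: [-0.0, 0.299, 0.954, 0.0]
ft_force: [0.1, -1.0, 0.0]
width: 0.277
```

Run:
```python
from h import *
import pickle
C={}
for n in("wrist","side"): C[n]=cap(n,n+'1.png')
pickle.dump(C,open('c1.pkl','wb'))
print(robot.sense()['tool_pos'],robot.sense()['ft_force'])
```

```text
[ 0.59021893 -0.20343498  0.27676213] [ 0.01738752 -0.39721813 -0.15880316]
```

View pics/wrist1.png

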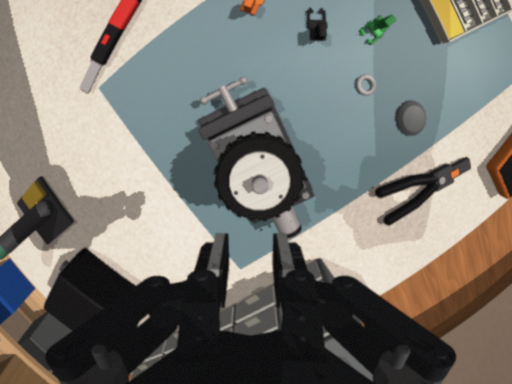

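View pics/side1.png

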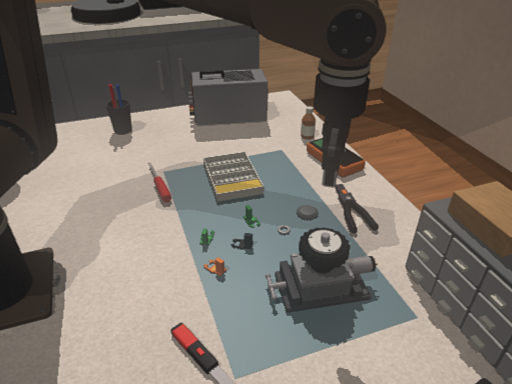

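The wrist view shows the axle tip at about (261,184), the hub face around it and the black clip at (317,26). I measure these precisely next.

Run:
```python
from h import *
import pickle
C=pickle.load(open('c1.pkl','rb'));W=C['wrist'];D=C['side']
im=W['frame'][:,:,::-1].copy()
a=cv2.resize(im[130:225,205:310],None,fx=4,fy=4,interpolation=2);b=cv2.resize(im[2:52,290:345],None,fx=7,fy=7,interpolation=2)
o=np.zeros((400,810,3),np.uint8);o[:380,:420]=a;o[:350,420:805]=b;cv2.imwrite('pics/z1.png',o)
m=((im.min(2)>150)*255).astype(np.uint8);m[:130]=0;m[225:]=0;m[:,:210]=0;m[:,305:]=0
cs,_=cv2.findContours(m,cv2.RETR_EXTERNAL,cv2.CHAIN_APPROX_NONE);c=max(cs,key=cv2.contourArea);e=cv2.fitEllipse(c);print('hub',e)
print([plane(W,*e[0],z,True).round(4) for z in(.124,.128,.132)])
p,q=proj(W,[.5976,-.1987,.1433],True);print('tip predicted',p,q)
```

```text
hub ((259.0000305175781, 180.3861846923828), (55.572509765625, 58.83058166503906), 73.22999572753906)
[array([ 0.5974, -0.2004,  0.124 ]), array([ 0.5963, -0.1997,  0.128 ]), array([ 0.5952, -0.1991,  0.132 ])]
tip predicted 261.1541347125601 185.7669662879142
```

View pics/z1.png

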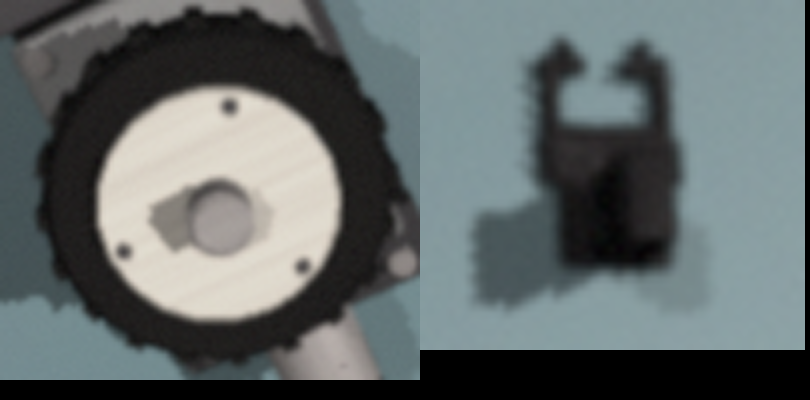

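Request:
drive_tool(
  motion="24 0.17 0.1 0 0;24 0 0 -0.8 0;24 0 0 -0.8 0;24 0 0 -0.8 0;24 0 0 -0.3 0;24 0 0 0 0;24 0 0 0 0",
)

```text
clock: 2.55
tool_pos: [0.5958, -0.2031, 0.1708]
ee_rot: [0.001, 0.303, 0.953, -0.0]
ft_force: [0.0, -0.1, -0.1]
width: 0.277
```

Request:
drive_tool(
  motion="24 0.04 0.08 -0.2 0;24 0 0 -0.2 0;24 0 0 -0.1 0;24 0 0 -0.1 0;24 0 0 0 0",
)

```text
clock: 3.05
tool_pos: [0.5964, -0.1988, 0.1444]
ee_rot: [-0.001, 0.303, 0.953, 0.0]
ft_force: [0.5, 0.2, -0.3]
width: 0.281
```

Run:
```python
from h import *
for n in("wrist","side"): cap(n,n+'2.png')
a=cv2.imread('pics/wrist2.png')[150:350,150:370];b=cv2.imread('pics/side2.png')[170:290,260:390]
o=np.zeros((600,800,3),np.uint8);o[:360,:396]=cv2.resize(a,(396,360));o[:369,400:]=cv2.resize(b,(400,369));cv2.imwrite('pics/z2.png',o)
s=robot.sense();print(s['tool_pos'],s['ft_force'])
```

```text
[ 0.59684347 -0.1990504   0.14523967] [-1.21170147  0.04083934  0.22852733]
```

View pics/z2.png

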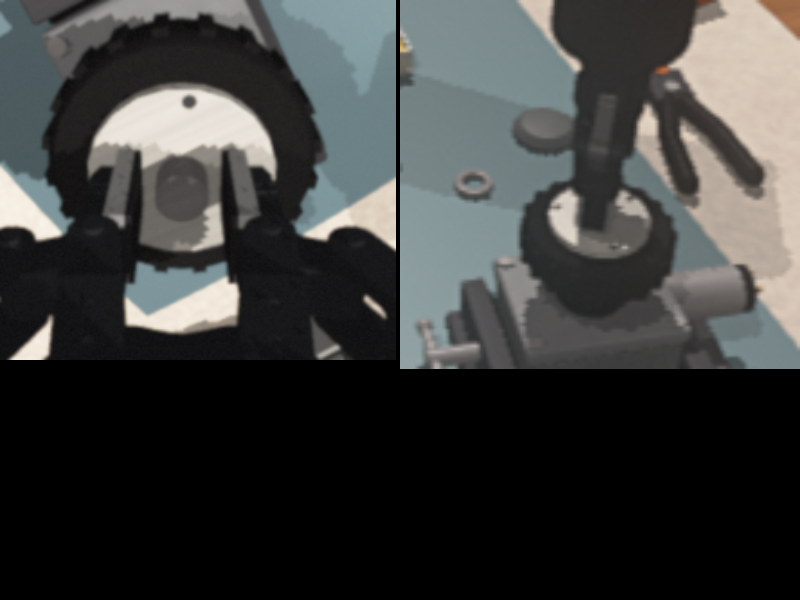

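The fingers stand astride the axle and are centred on it. I go down slowly.

Request:
drive_tool(
  motion="24 0 0 -0.06 0;24 0 0 -0.06 0;24 0 0 0 0",
)

```text
clock: 3.45
tool_pos: [0.5971, -0.1992, 0.1409]
ee_rot: [0.0, 0.303, 0.953, -0.0]
ft_force: [-0.2, -0.3, 2.7]
width: 0.281
```

Request:
drive_tool(
  motion="24 0 0 -0.06 0;24 0 0 -0.06 0;24 0 0 0 0",
)

```text
clock: 3.75
tool_pos: [0.5972, -0.1992, 0.1375]
ee_rot: [0.0, 0.303, 0.953, -0.0]
ft_force: [-2.2, 1.3, 7.7]
width: 0.281
```

Request:
drive_tool(
  motion="24 0 0 -0.06 0;24 0 0 -0.06 0;24 0 0 0 0",
)

```text
clock: 4.05
tool_pos: [0.5971, -0.1992, 0.1328]
ee_rot: [0.0, 0.302, 0.953, -0.0]
ft_force: [-2.1, 1.5, 7.9]
width: 0.281
```

Request:
drive_tool(
  motion="24 0 0 -0.05 0;24 0 0 -0.05 0;24 0 0 0 0",
)

```text
clock: 4.35
tool_pos: [0.5973, -0.1992, 0.1315]
ee_rot: [-0.0, 0.302, 0.953, -0.0]
ft_force: [-7.7, 2.9, 16.8]
width: 0.282
```

Request:
drive_tool(
  motion="24 0 0 -0.05 0;24 0 0 0 0;24 0 0 0 0",
)

```text
clock: 4.65
tool_pos: [0.5973, -0.1993, 0.1314]
ee_rot: [-0.0, 0.302, 0.953, -0.0]
ft_force: [-11.6, 4.7, 23.6]
width: 0.283
```

The wheel stopped hard at 23.6 N after about 9.5 mm of travel. I lift off and go to the clip.

Request:
drive_tool(
  motion="24 0 0 0.6 0;28 0 0 0.8 0;32 -0.3 0.5 0.5 0.2;32 -0.5 0.9 0 0.2;32 -0.5 0.9 0 0;32 -0.5 0.9 0 0;32 -0.4 0.75 0 0;32 0 0 0 0",
)

```text
clock: 5.45
tool_pos: [0.5068, -0.038, 0.2003]
ee_rot: [-0.001, 0.274, 0.962, 0.0]
ft_force: [0.4, 0.5, 0.4]
width: 0.375
```

Run:
```python
from h import *
import pickle
C={}
for n in("wrist","side"): C[n]=cap(n,n+'3.png')
pickle.dump(C,open('c3.pkl','wb'))
s=robot.sense();print(s['tool_pos'],s['ft_force'],s['ee_rot'])
```

```text
[ 0.50882526 -0.04069693  0.20104228] [-0.15104767 -0.15805886  0.29404413] [ 4.34946224e-04  2.75147503e-01  9.61401910e-01 -1.72477631e-04]
```

View pics/wrist3.png

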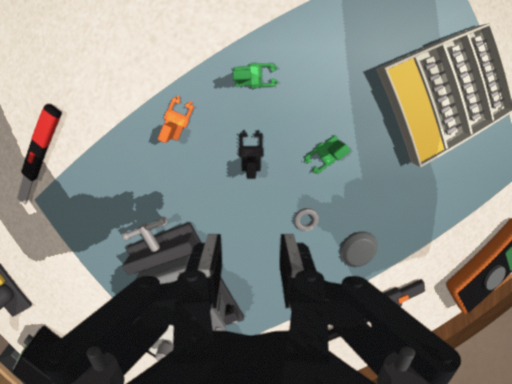

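View pics/side3.png

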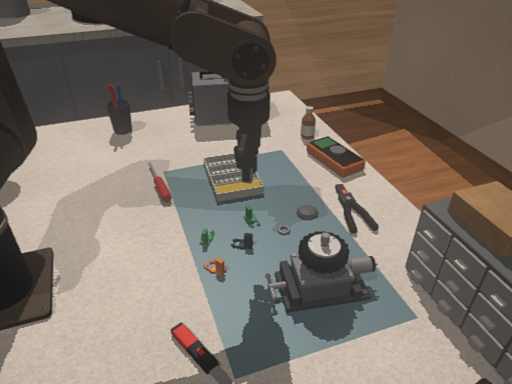

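The wrist view shows the black clip at (251,152) with its mouth up in the picture.

Run:
```python
from h import *
import pickle
C=pickle.load(open('c3.pkl','rb'));W=C['wrist']
im=W['frame'][:,:,::-1].copy()
cv2.imwrite('pics/z3.png',cv2.resize(im[115:190,210:295],None,fx=8,fy=8,interpolation=2))
for u,v in [(242,140),(261,140)]: pass
```

```text
(no output)
```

View pics/z3.png

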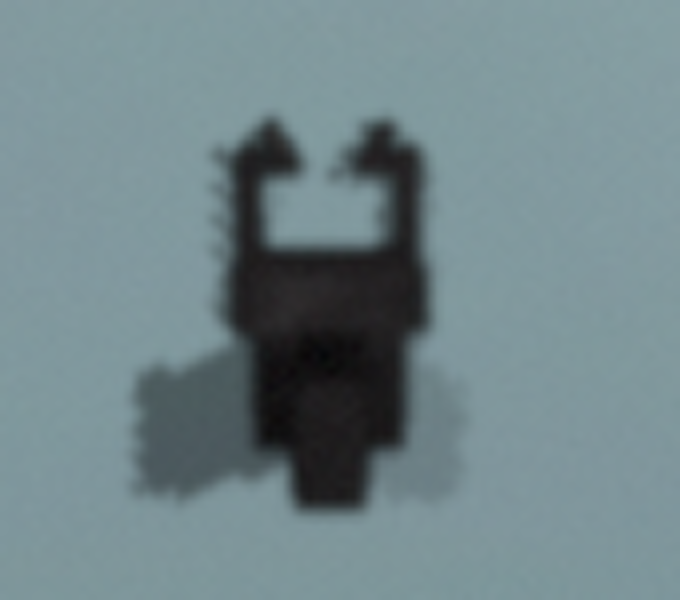

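Run:
```python
from h import *
import pickle
C=pickle.load(open('c3.pkl','rb'));W=C['wrist']
P=lambda x,y,z:plane(W,210+(x+.5)/8-.5,115+(y+.5)/8-.5,z,True)
J=(P(270,120,.005)+P(382,120,.005))/2; B=(P(256,447,.003)+P(406,447,.003))/2
T=(P(296,507,.034)+P(370,507,.034))/2; M=(P(236,260,.005)+P(424,260,.005))/2
d=J-B;print(np.degrees(np.arctan2(d[1],d[0])),np.linalg.norm(d[:2]))
d2=J-T;a=np.arctan2(d2[1],d2[0]);print(np.degrees(a),J.round(4),B.round(4),T.round(4),M.round(4))
u=np.array([np.cos(a),np.sin(a)])
for n,p,o in(('J',J,-39),('B',B,9),('T',T,9)): print(n,(p[:2]+o*.001*u).round(4))
```

```text
149.0832206351269 0.0469868094537741
149.30119731657308 [ 0.4719 -0.0171  0.005 ] [ 0.5123 -0.0413  0.003 ] [ 0.5119 -0.0409  0.034 ] [ 0.4888 -0.027   0.005 ]
J [ 0.5055 -0.0371]
B [ 0.5045 -0.0367]
T [ 0.5042 -0.0363]
```

Request:
drive_tool(
  motion="32 -0.10 0.10 -0.9 0.14;32 0 0 -0.9 0;32 0 0 -0.9 0;32 0 0 -0.9 0;32 0 0 -0.5 0;32 0 0 0 0;32 0 0 0 0",
)

```text
clock: 6.25
tool_pos: [0.5056, -0.038, 0.0371]
ee_rot: [0.0, 0.267, 0.964, -0.0]
ft_force: [0.8, -0.4, 0.0]
width: 0.372
```

Run:
```python
from h import *
for n in("wrist","side"): cap(n,n+'4.png')
a=cv2.imread('pics/wrist4.png')[150:350,150:370];b=cv2.imread('pics/side4.png')[180:280,190:300]
o=np.zeros((380,800,3),np.uint8);o[:360,:396]=cv2.resize(a,(396,360));o[:363,400:]=cv2.resize(b,(400,363));cv2.imwrite('pics/z4.png',o)
s=robot.sense();print(s['tool_pos'],s['ft_force'],np.degrees(2*np.arctan2(s['ee_rot'][2],s['ee_rot'][1])))
```

```text
[ 0.50661285 -0.03795712  0.03860253] [-0.22621083  0.88038084  0.47453613] 149.06278582171393
```

View pics/z4.png

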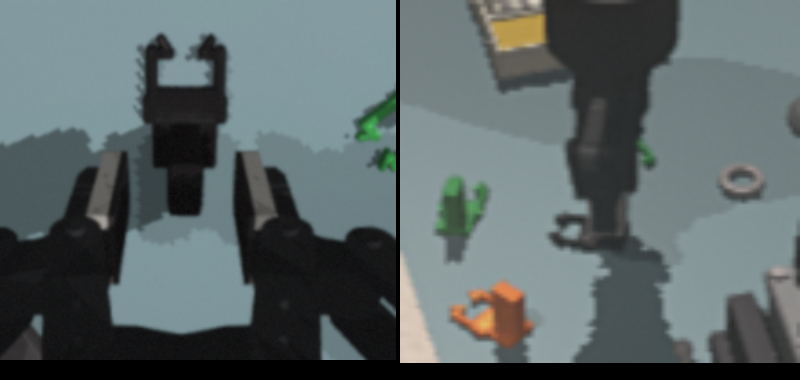

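Request:
drive_tool(
  motion="32 -0.05 0.03 -0.2 0;32 0 0 -0.2 0;32 0 0 0 0;32 0 0 0 0",
)

```text
clock: 6.75
tool_pos: [0.5026, -0.0357, 0.0207]
ee_rot: [-0.0, 0.266, 0.964, 0.0]
ft_force: [-0.5, -0.5, 0.1]
width: 0.374
```

Request:
drive_tool(
  motion="20 0.03 0 0.03 0;0 0 0 0 0;0 0 0 0 0;0 0 0 0 0;0 0 0 0 0;0 0 0 0 0",
)

```text
clock: 7.35
tool_pos: [0.5048, -0.036, 0.0228]
ee_rot: [0.001, 0.266, 0.964, 0.0]
ft_force: [0.5, -0.1, 4.8]
width: 0.105
```

Run:
```python
from h import *
for n in("wrist","side"): cap(n,n+'5.png')
a=cv2.imread('pics/wrist5.png')[150:350,150:370];b=cv2.imread('pics/side5.png')[180:280,190:300]
o=np.zeros((380,800,3),np.uint8);o[:360,:396]=cv2.resize(a,(396,360));o[:363,400:]=cv2.resize(b,(400,363));cv2.imwrite('pics/z5.png',o)
s=robot.sense();print(s['tool_pos'],s['ft_force'],s['width'],np.degrees(2*np.arctan2(s['ee_rot'][2],s['ee_rot'][1])))
```

```text
[ 0.50478079 -0.03601963  0.02275929] [0.54930049 0.78866342 5.31670582] 0.10227706669698904 149.0922838076542
```

View pics/z5.png

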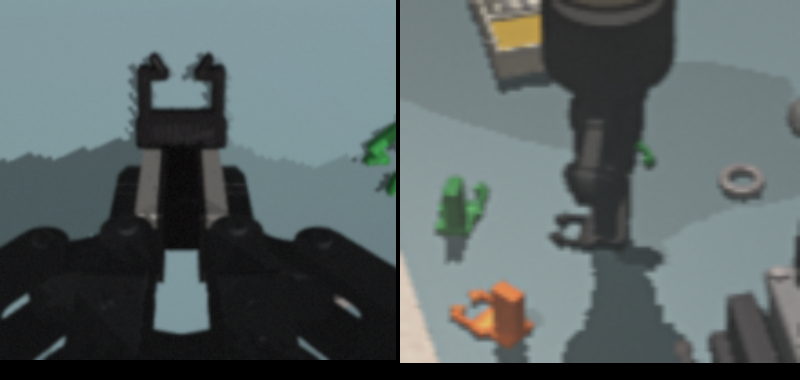

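Gripped, with the tips resting on the clip base, so the underside is about TCP z − 0.0228. I lift and carry it to the far side of the axle.

Request:
drive_tool(
  motion="0 0 0 0.3 0;0 0 0 0.9 0;0 0 0 1 0;0 0 0 1 0;0 0.3 -0.3 1 0;0 0.6 -0.8 0.3 0;0 0.6 -0.8 0 0;0 0.6 -0.8 0 0",
)

```text
clock: 8.25
tool_pos: [0.5884, -0.1447, 0.2031]
ee_rot: [0.0, 0.266, 0.964, -0.0]
ft_force: [0.0, -0.7, 0.4]
width: 0.103
```

Request:
drive_tool(
  motion="0 0.6 -0.8 0 0;0 0.6 -0.8 0 0;0 0.28 -0.55 0 0;0 0 0 0 0;0 0 0 0 0",
)

```text
clock: 8.75
tool_pos: [0.6464, -0.2297, 0.2012]
ee_rot: [-0.001, 0.267, 0.964, 0.0]
ft_force: [0.9, 0.3, -0.3]
width: 0.104
```

Run:
```python
from h import *
import pickle
C={}
for n in("wrist","side"): C[n]=cap(n,n+'6.png')
C['s']=s=robot.sense();pickle.dump(C,open('c6.pkl','wb'))
a=cv2.imread('pics/wrist6.png')[120:320,150:370];b=cv2.imread('pics/side6.png')[150:300,250:415]
o=np.zeros((380,800,3),np.uint8);o[:360,:396]=cv2.resize(a,(396,360));o[:363,400:]=cv2.resize(b,(400,363));cv2.imwrite('pics/z6.png',o)
print(s['tool_pos'],s['ft_force'],s['width'],np.degrees(2*np.arctan2(s['ee_rot'][2],s['ee_rot'][1])))
```

```text
[ 0.64645609 -0.22868343  0.20167207] [-0.38208571  0.05581852 -0.62538072] 0.1049852226835478 149.1326260831257
```

View pics/z6.png

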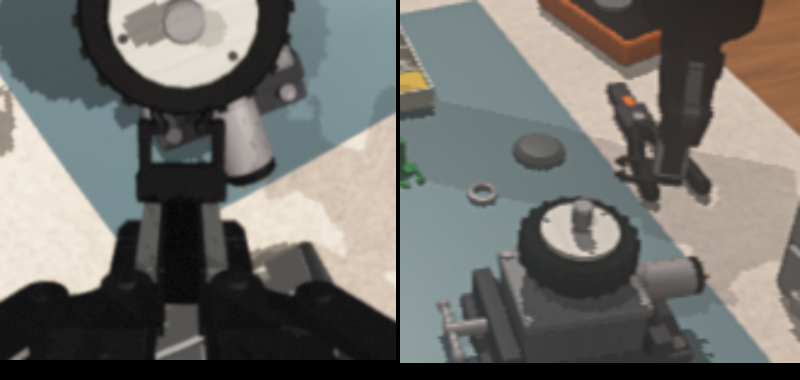

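The wrist view shows the clip held straight and the axle tip just about on its line (crop x 184 against 181). I compute the offset.

Run:
```python
from h import *
import pickle
C=pickle.load(open('c6.pkl','rb'));W=C['wrist'];s=C['s'];D=C['side']
im=W['frame'][:,:,::-1].copy()
cv2.imwrite('pics/z7.png',cv2.resize(im[115:245,200:320],None,fx=4.6,fy=4.6,interpolation=2))
```

```text
(no output)
```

View pics/z7.png

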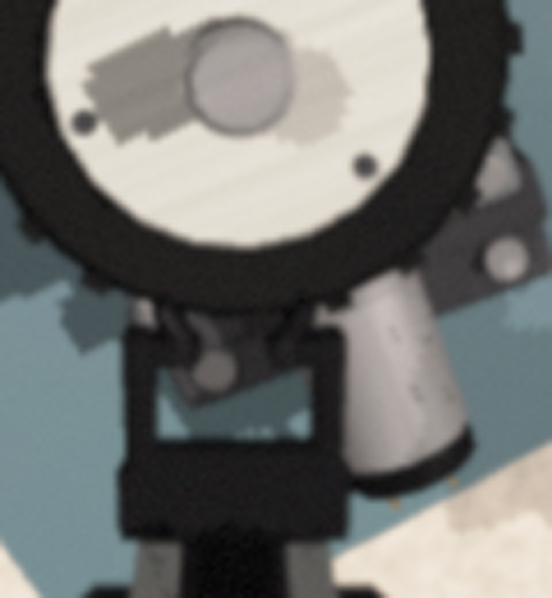

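Run:
```python
from h import *
import pickle
C=pickle.load(open('c6.pkl','rb'));W=C['wrist'];s=C['s']
P=lambda x,y,z:plane(W,200+(x+.5)/4.6-.5,115+(y+.5)/4.6-.5,z,True)
t=np.radians(149.1);u=np.array([np.cos(t),np.sin(t)]);n=np.array([-u[1],u[0]])
A=P(240,78,.1433)[:2];T=s['tool_pos'][:2]
print('axle',A,'diam',np.linalg.norm(P(188,78,.1433)-P(292,78,.1433)))
for p,z in((P(128,400,.184),0),(P(342,400,.184),0),(P(121,500,.184),0),(P(348,500,.184),0),(P(235,445,.184),0)):
    d=p[:2]-T;print('clip rel tcp along,lat',d@u*1e3,d@n*1e3)
d=A-T;print('axle along,lat',d@u*1e3,d@n*1e3)
print(tri([ray(W,200+240.5/4.6-.5,115+78.5/4.6-.5,True),ray(pickle.load(open('c0.pkl','rb'))['scene'],188.6,207.8)]))
```

```text
axle [ 0.59710606 -0.19992838] diam 0.014226749044807273
clip rel tcp along,lat 25.92035429554616 13.687588937230737
clip rel tcp along,lat 25.905270399394063 -10.828001939288885
clip rel tcp along,lat 13.221281315296752 14.885992399681244
clip rel tcp along,lat 13.201874710401448 -11.913652554513114
clip rel tcp along,lat 20.327331766812037 1.430787344322727
axle along,lat 57.112424200495184 0.6695784498013804
(array([ 0.59729047, -0.1990871 ,  0.1437486 ]), [np.float64(0.0008456348114400527), np.float64(0.0008456348114400353)])
```

Request:
drive_tool(
  motion="0 -0.12 0.09 -0.3 0;0 0 0 -0.4 0;0 0 0 -0.4 0;0 0 0 -0.2 0;0 0 0 0 0;0 0 0 0 0;0 0 0 0 0",
)

```text
clock: 9.55
tool_pos: [0.643, -0.2266, 0.151]
ee_rot: [0.001, 0.266, 0.964, -0.0]
ft_force: [0.4, -0.8, 0.9]
width: 0.102
```

```bash
cat > look.py <<'E'
from h import *
import pickle,sys
k=sys.argv[1]
C={}
for n in("wrist","side"): C[n]=cap(n,n+k+'.png')
C['s']=s=robot.sense();pickle.dump(C,open(f'c{k}.pkl','wb'))
a=C['wrist']['frame'][110:250,190:330,::-1];b=C['side']['frame'][200:270,285:365,::-1]
o=np.zeros((400,800,3),np.uint8);o[:400,:400]=cv2.resize(a,(400,400),interpolation=2);o[:350,400:]=cv2.resize(b,(400,350),interpolation=2);cv2.imwrite(f'pics/y{k}.png',o)
print(s['clock'],s['tool_pos'],s['ft_force'],s['width'],np.degrees(2*np.arctan2(s['ee_rot'][2],s['ee_rot'][1])))
t=np.radians(149.1);u=np.array([np.cos(t),np.sin(t)]);n=np.array([-u[1],u[0]])
d=np.array([.5972,-.1995])-s['tool_pos'][:2];print('axle along,lat mm',d@u*1e3,d@n*1e3,'force along',s['ft_force'][:2]@u)
E
python3 look.py 8
```

```text
9.65 [ 0.64304024 -0.22659947  0.15122056] [ 1.09322873  0.37328503 -0.48496585] 0.09762867004020247 149.0927008024319
axle along,lat mm 53.25059878422388 0.28775043808139816 force along -0.7463639452638661
```

View pics/y8.png

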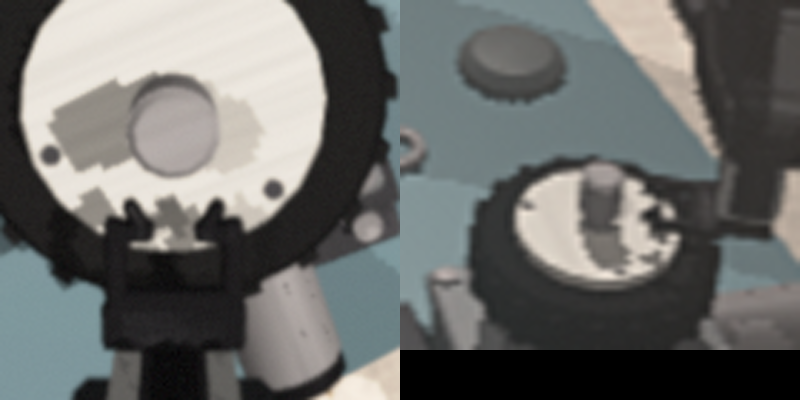

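Request:
drive_tool(
  motion="0 -0.06 0.04 -0.06 0;0 0 0 -0.06 0;0 0 0 -0.05 0;0 0 0 0 0;0 0 0 0 0",
)

```text
clock: 10.15
tool_pos: [0.64, -0.2246, 0.1432]
ee_rot: [-0.0, 0.266, 0.964, 0.0]
ft_force: [0.2, -0.2, -0.6]
width: 0.099
```

Request:
drive_tool(
  motion="0 0 0 -0.04 0;0 0 0 0 0;0 0 0 0 0",
)

```text
clock: 10.45
tool_pos: [0.64, -0.2247, 0.1416]
ee_rot: [-0.0, 0.266, 0.964, 0.0]
ft_force: [-0.0, 0.7, 0.1]
width: 0.106
```

Request:
drive_tool(
  motion="0 0 0 -0.03 0;0 0 0 0 0;0 0 0 0 0",
)

```text
clock: 10.75
tool_pos: [0.6401, -0.2246, 0.1405]
ee_rot: [-0.0, 0.266, 0.964, 0.0]
ft_force: [0.2, -0.1, 0.3]
width: 0.105
```

Request:
drive_tool(
  motion="0 0 0 -0.03 0;0 0 0 0 0;0 0 0 0 0",
)

```text
clock: 11.05
tool_pos: [0.6403, -0.2248, 0.1402]
ee_rot: [0.0, 0.266, 0.964, -0.0]
ft_force: [-0.7, -0.1, 4.0]
width: 0.108
```

Touched the hub face at TCP z ≈ 0.1404. I lift 1 mm clear before pushing.

Request:
drive_tool(
  motion="0 0 0 0.048 0;0 0 0 0 0;0 0 0 0 0;0 0 0 0 0",
)

```text
clock: 11.45
tool_pos: [0.6398, -0.2245, 0.1406]
ee_rot: [-0.0, 0.266, 0.964, 0.0]
ft_force: [0.1, -0.9, 0.3]
width: 0.104
```

```bash
python3 look.py 9
```

```text
11.55 [ 0.63990442 -0.22455719  0.14081766] [-0.59369067  0.48542856 -0.03324145] 0.10212136899032963 149.09577005924902
axle along,lat mm 49.511069288954005 0.42978663286737356 force along 0.7587127198894354
```

View pics/y9.png

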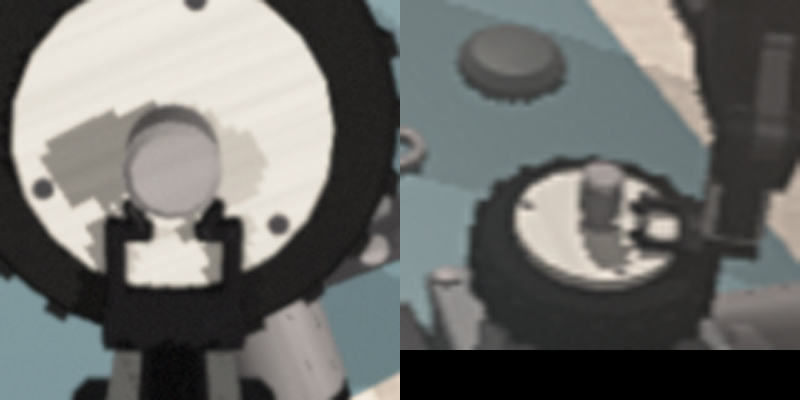

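Request:
drive_tool(
  motion="0 0 0 0.014 0;0 -0.064 0.037 0 0;0 -0.064 0.037 0 0;0 -0.064 0.037 0 0;0 0 0 0 0;0 0 0 0 0",
)

```text
clock: 12.15
tool_pos: [0.6323, -0.2202, 0.1419]
ee_rot: [0.0, 0.266, 0.964, -0.0]
ft_force: [0.5, -0.5, 0.1]
width: 0.106
```

```bash
python3 look.py 10
```

```text
12.25 [ 0.63242078 -0.22024839  0.1418857 ] [-0.53327146  0.79463288 -0.27025598] 0.10154836037378966 149.09827170773093
axle along,lat mm 40.87686723475092 0.2838577099262778 force along 0.8656582867355873
```

View pics/y10.png

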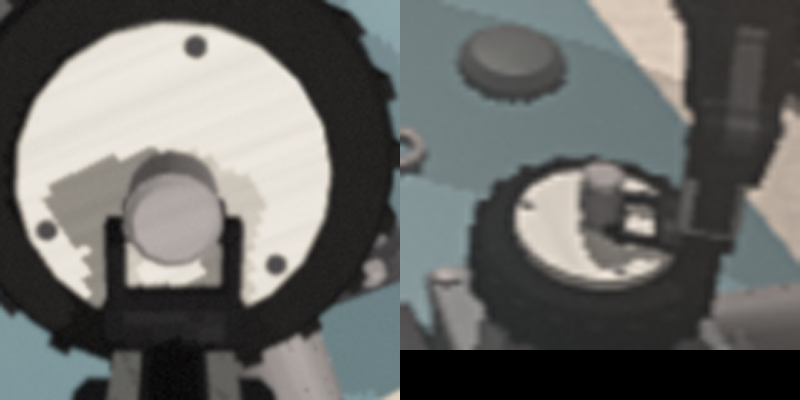

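Request:
drive_tool(
  motion="0 -0.022 0.013 -0.012 0;0 -0.022 0.013 0 0;0 0 0 0 0;0 0 0 0 0",
)

```text
clock: 12.65
tool_pos: [0.6306, -0.2192, 0.1413]
ee_rot: [-0.0, 0.266, 0.964, -0.0]
ft_force: [-0.8, -0.5, -0.8]
width: 0.106
```

Request:
drive_tool(
  motion="0 -0.022 0.013 0 0;0 0 0 0 0;0 0 0 0 0",
)

```text
clock: 12.95
tool_pos: [0.6299, -0.2189, 0.1415]
ee_rot: [0.0, 0.266, 0.964, -0.0]
ft_force: [0.1, -0.9, -0.3]
width: 0.105
```

Request:
drive_tool(
  motion="0 -0.022 0.013 0 0;0 0 0 0 0;0 0 0 0 0",
)

```text
clock: 13.25
tool_pos: [0.6295, -0.2186, 0.1418]
ee_rot: [0.001, 0.266, 0.964, -0.0]
ft_force: [2.5, -1.8, 0.1]
width: 0.109
```

Request:
drive_tool(
  motion="0 -0.022 0.013 -0.01 0;0 0 0 0 0;0 0 0 0 0",
)

```text
clock: 13.55
tool_pos: [0.6283, -0.2178, 0.1411]
ee_rot: [0.001, 0.266, 0.964, -0.0]
ft_force: [4.0, -3.4, -0.2]
width: 0.104
```

Request:
drive_tool(
  motion="0 -0.022 0.013 0 0;0 0 0 0 0;0 0 0 0 0",
)

```text
clock: 13.85
tool_pos: [0.626, -0.2163, 0.1403]
ee_rot: [-0.002, 0.266, 0.964, 0.0]
ft_force: [0.2, -1.3, 1.2]
width: 0.102
```

```bash
python3 look.py 11
```

```text
13.95 [ 0.6261089  -0.21642688  0.14035541] [ 0.14009483 -0.57210299  0.39332192] 0.10354896239516975 149.10459450251116
axle along,lat mm 33.49836057575022 0.32155136703782816 force along -0.41400893938055194
```

View pics/y11.png

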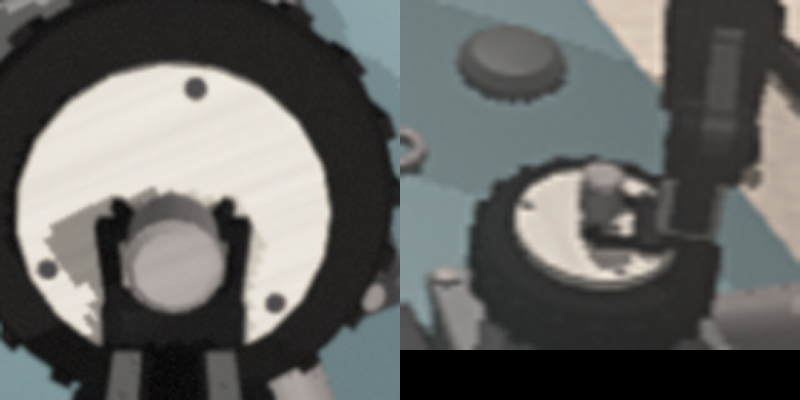

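The jaws have opened over the neck and force has dropped, so the clip is now sliding home with about 6 mm left. I continue gently.

Request:
drive_tool(
  motion="0 -0.022 0.013 0.012 0;0 0 0 0 0;0 -0.022 0.013 0 0;0 0 0 0 0",
)

```text
clock: 14.35
tool_pos: [0.6245, -0.2155, 0.1409]
ee_rot: [-0.001, 0.266, 0.964, 0.0]
ft_force: [-2.4, 0.5, -0.0]
width: 0.102
```

Request:
drive_tool(
  motion="0 -0.022 0.013 0 0;0 0 0 0 0;0 -0.011 0.0065 0 0;0 0 0 0 0",
)

```text
clock: 14.75
tool_pos: [0.6237, -0.215, 0.1412]
ee_rot: [-0.0, 0.266, 0.964, 0.0]
ft_force: [-2.3, 0.6, 0.3]
width: 0.101
```

Request:
drive_tool(
  motion="0 -0.022 0.013 0 0;0 0 0 0 0;0 0 0 0 0",
)

```text
clock: 15.05
tool_pos: [0.623, -0.2145, 0.1413]
ee_rot: [-0.0, 0.266, 0.964, 0.0]
ft_force: [-2.7, 1.0, 0.6]
width: 0.104
```

Request:
drive_tool(
  motion="0 -0.022 0.013 0 0;0 0 0 0 0;0 0 0 0 0",
)

```text
clock: 15.35
tool_pos: [0.6221, -0.2142, 0.1413]
ee_rot: [-0.0, 0.266, 0.964, 0.0]
ft_force: [-2.7, 1.7, 0.2]
width: 0.102
```

```bash
python3 look.py 12
```

```text
15.45 [ 0.62212399 -0.21416422  0.14125653] [-2.41316921  1.94143292 -1.06483541] 0.10146393714274682 149.09385245207068
axle along,lat mm 28.91708756763709 0.21664656154558812 force along 3.067661703765817
```

View pics/y12.png

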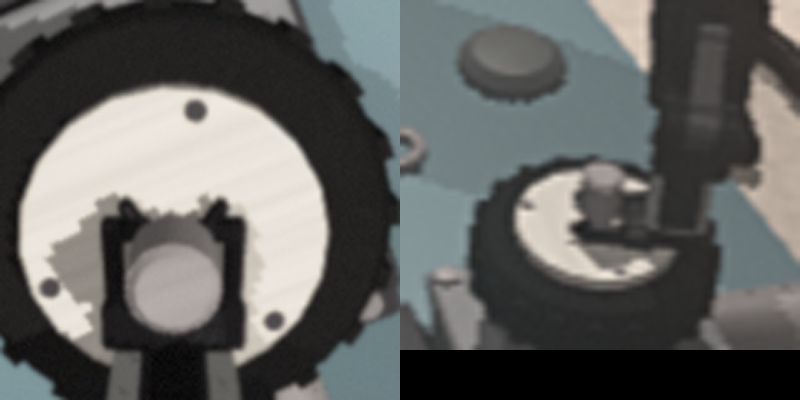

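Request:
drive_tool(
  motion="0 -0.022 0.013 0 0;0 0 0 0 0;0 0 0 0 0",
)

```text
clock: 15.75
tool_pos: [0.6215, -0.2138, 0.1416]
ee_rot: [0.0, 0.266, 0.964, -0.0]
ft_force: [-1.3, 1.2, -0.0]
width: 0.103
```

Request:
drive_tool(
  motion="0 -0.022 0.013 0 0;0 0 0 0 0;0 0 0 0 0",
)

```text
clock: 16.05
tool_pos: [0.6209, -0.2134, 0.1418]
ee_rot: [0.001, 0.266, 0.964, -0.0]
ft_force: [-0.0, -0.8, -0.5]
width: 0.101
```

Request:
drive_tool(
  motion="0 -0.018 0.01 0 0;0 0 0 0 0;0 0 0 0 0",
)

```text
clock: 16.35
tool_pos: [0.6203, -0.2131, 0.1418]
ee_rot: [0.001, 0.266, 0.964, -0.0]
ft_force: [0.7, -0.4, 0.2]
width: 0.101
```

Request:
drive_tool(
  motion="0 -0.018 0.01 -0.008 0;0 0 0 0 0;0 0 0 0 0",
)

```text
clock: 16.65
tool_pos: [0.6201, -0.213, 0.1419]
ee_rot: [0.002, 0.266, 0.964, -0.0]
ft_force: [4.4, -2.9, 0.3]
width: 0.105
```

Request:
drive_tool(
  motion="0 -0.018 0.01 0 0;0 0 0 0 0;0 0 0 0 0",
)

```text
clock: 16.95
tool_pos: [0.6199, -0.2129, 0.1419]
ee_rot: [0.003, 0.267, 0.964, -0.001]
ft_force: [6.1, -3.0, -2.2]
width: 0.101
```

```bash
python3 look.py 13
```

```text
17.05 [ 0.6199834  -0.21294225  0.14196228] [ 7.091102   -2.64786437 -1.04072818] 0.10641962078431053 149.08143680251564
axle along,lat mm 26.45278876571676 0.1658931789661397 force along -7.444413357411246
```

View pics/y13.png

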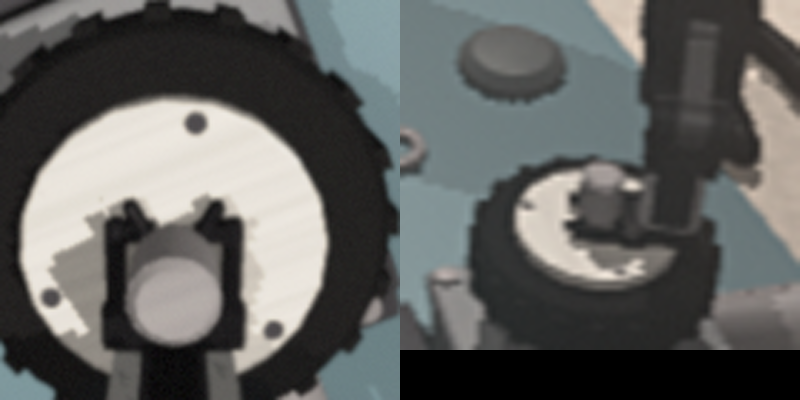

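Hard stop on the clip's back at 7.4 N, TCP-to-axle 26.5 mm. I ease off, open and rise.

Request:
drive_tool(
  motion="0 0.028 -0.014 -0.005 0;0 0 0 0 0;18 0 0 0 0;26 0 0 0 0;30 0 0 0 0;30 0 0 0 0;30 0 0 0 0",
)

```text
clock: 17.75
tool_pos: [0.6191, -0.2123, 0.1405]
ee_rot: [-0.001, 0.266, 0.964, 0.0]
ft_force: [0.3, 0.3, -0.2]
width: 0.356
```

```bash
python3 look.py 14
```

```text
17.85 [ 0.61929106 -0.21242549  0.14077986] [ 0.03294567  0.30239428 -0.26597614] 0.34728916584651925 149.10069280427044
axle along,lat mm 25.593338053905367 0.25376495172486424 force along 0.12702241802336198
```

View pics/y14.png

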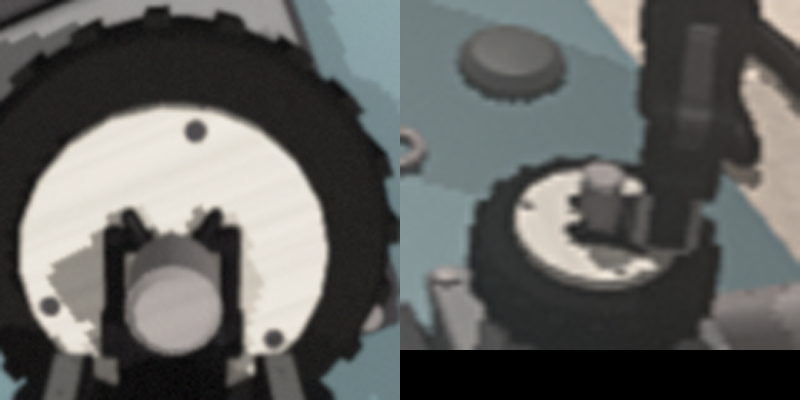

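The fingers are clear of the tab, so I rise straight up and look from above.

Request:
drive_tool(
  motion="30 0 0 0.2 0;30 0 0 0.4 0;30 0 0 0.8 0;30 0 0 0.6 0;30 0.3 -0.2 0.2 0;30 0 0 0 0;30 0 0 0 0",
)

```text
clock: 18.55
tool_pos: [0.6314, -0.2205, 0.2296]
ee_rot: [0.0, 0.266, 0.964, -0.0]
ft_force: [-0.5, 0.8, 0.3]
width: 0.35
```

```bash
python3 look.py 15
python3 - <<'E'
from h import *
import pickle
C=pickle.load(open('c15.pkl','rb'));W=C['wrist'];im=W['frame'][:,:,::-1]
S=cap('scene','scene15.png')
o=np.zeros((560,800,3),np.uint8);u,v=proj(W,[.5972,-.1995,.13],True);u,v=int(u),int(v);print(u,v)
o[:560,:]=cv2.resize(im[max(v-42,0):max(v-42,0)+84,u-60:u+60],(800,560),interpolation=2);cv2.imwrite('pics/z15.png',o)
o=cv2.resize(S['frame'][190:245,160:225,::-1],(650,550),interpolation=2);cv2.imwrite('pics/z16.png',o)
E
```

```text
18.65 [ 0.63066256 -0.22004321  0.22787436] [-0.37154465 -0.30941159  0.27590018] 0.34673340973219396 149.09916057356406
axle along,lat mm 39.2628312397987 -0.442999904975137 force along 0.1599138115342484
251 146
```

View pics/z15.png

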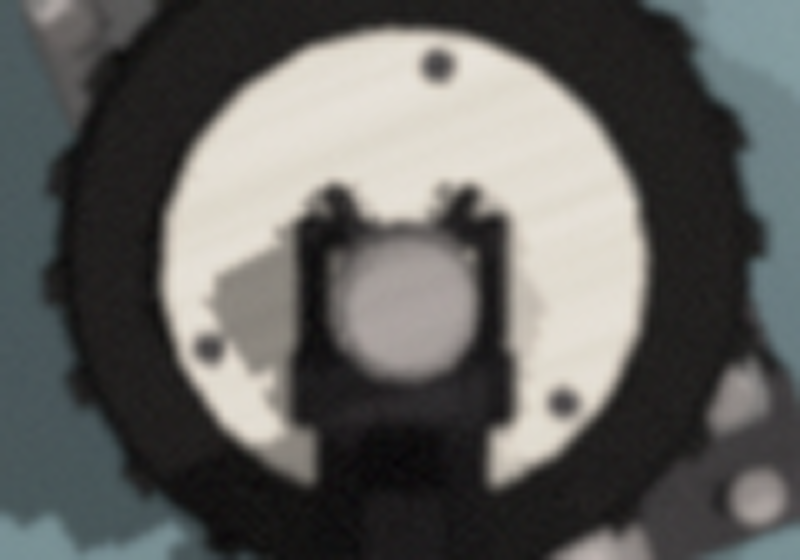

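View pics/z16.png

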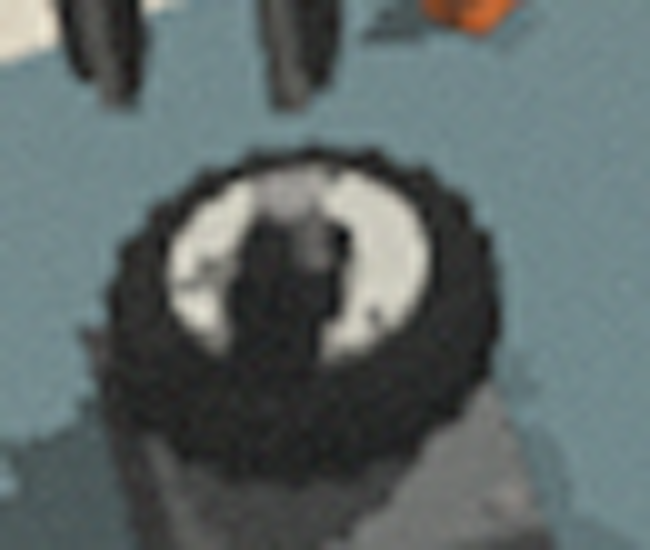

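View pics/y15.png

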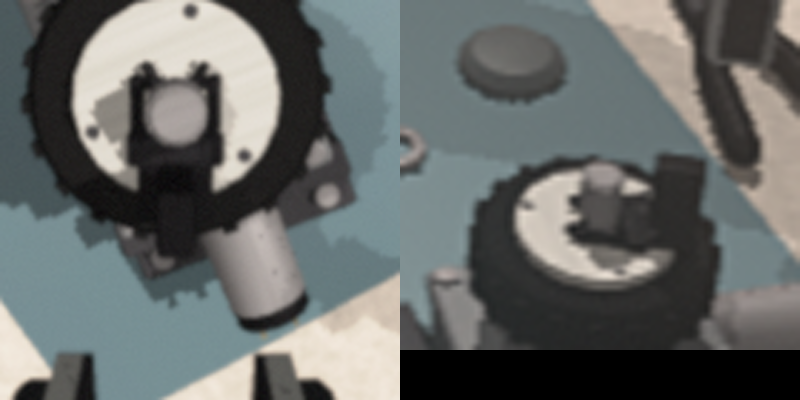

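Run:
```python
from h import *
import pickle
C=pickle.load(open('c15.pkl','rb'));W=C['wrist']
P=lambda x,y,z:plane(W,191+(x+.5)*.15-.5,104+(y+.5)*.15-.5,z,True)
t=np.radians(149.1);u=np.array([np.cos(t),np.sin(t)]);n=np.array([-u[1],u[0]])
A=P(405,307,.1433)[:2];H=P(405,262,.1175)[:2];print('axle tip',A,'hub',H)
J=(P(335,185,.1225)+P(468,185,.1225))[:2]/2
L,R=P(297,420,.1225)[:2],P(512,420,.1225)[:2]
print('seat-axle(tip) along,lat',((J-A)@u*1e3-12),((J-A)@n)*1e3,'mid body lat',(((L+R)/2-A)@n)*1e3, 'using hub',((J-H)@u*1e3-12))
```

```text
axle tip [ 0.59706938 -0.19998768] hub [ 0.59680049 -0.19970699]
seat-axle(tip) along,lat -1.3239224918648862 0.34586646524203213 mid body lat -0.048708302280847555 using hub -1.698782610975865
```

```bash
python3 -c "
from workcell import robot
print(robot.job_done(), robot.sense()['clock'])"
```

```text
the job is handed in; nothing more can be done
the job is handed in; nothing more can be done
```

The wheel is pressed home, the black clip is snapped into the axle's groove, and the job is handed in. The last move ended at about 18.6 s of the 51 s allowed. `robot.job_done()` gives no verdict.

- **Wheel:** I pressed the hub face with the fingers either side of the axle. It slid about 9.5 mm at about 8 N, then stopped hard at 23.6 N.
- **Clip:** I felt the hub face with the clip at about 4 N, lifted it roughly 1 mm clear and pushed it sideways. The jaws opened at about 5 N and the clip pulled itself in. I stopped at a hard stop with 7.4 N along the push; no wrist reading during the clip work went above 8 N. Then I let go and rose straight up.
- **Last checks:** After letting go, the pictures show the clip level around the axle and the fingers well clear, with wrist force near zero.
- **Disagreements:** The last picture puts the clip's seat 1.3 to 1.7 mm short of the axle's line. That is about the camera calibration error of 2 mm and inside the 2.5 mm allowed, and the tool's position at the hard stop fits fully home. The jaws also opened below the stated 7 to 12 N.
- **Other things on the bench:** I touched none of them, but I did not re-measure their positions at the end.

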